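Set the filter tap to its marked opening

ROBOT

A 7-joint arm with a two-finger parallel gripper is mounted at the origin on the work surface; the furniture and walls round the work are solid. World frame = base frame: x ahead of the robot, y to its left, z up, the work surface at z = 0. Lengths are in m, angles in rad, forces in N, time in s.
With the tool pointing down it reaches from about 0.4 to 0.875 m from the base axis. Payload 19.3 kg.
Tool frame: the origin (TCP) lies at the very end of the fingers, on their centre line; the grasp point (between the pads) lies 19 mm behind it; z points along the fingers, y is the line along which they close (so a half turn about z gives the same grasp; the last joint's range is limited). The gripper opens to 85 mm and grips with 20 to 120 N. Pads are 22 mm wide; open, the fingers measure 114 mm over their backs; the gripper's body (76 mm by 85 mm) begins 54 mm behind the grasp point. The pads swing forward as they close: fully open they stand 13 mm farther back than shut.
Start: joints at [-1.407, 0.521, -0.036, 1.599, 0.021, 1.021, -0.113], TCP at [0.145, 0.608, 0.231] pointing down, gripper open.
Joint ranges: [-2.91, 2.91], [-0.3, 2.13], [-1.5, 1.42], [0.17, 2.43], [-1.26, 4.41], [0.16, 1.93], [-2.52, 2.52]. Speed limits (rad/s): [1.89, 1.89, 2.39, 2.39, 3.01, 3.01, 3.01].

INTERFACE

Orientations are given as [roll, pitch, yaw] about the fixed x, y, z axes, in that order (R = Rz(yaw) Ry(pitch) Rx(roll)).
In Python, from workcell import bot gives the robot as it stands.
- The arm moves only by the shell command python3 -m crank 'ROWS' [FORCE]. ROWS is a JSON object of lists of equal length, an entry for each row: "travel": the shift along the world's x, y, z in cm, a list of three; "turn": the turn, a rotation vector about the world's x, y, z in degrees, a list of three; "gripper": the closure, from 0 (fully open) to 1 (shut). A call has exactly 5 rows; each row is the pose to reach, as a shift and turn from the pose commanded when the call began; what a row does not reach only later rows make up. A row lasts 1/10 s, in which the tool goes at most 50 mm and 8.59 degrees, less where a joint would pass 70% of its speed; a pose out of reach is approached as far as the arm can. A call with a gripper value outside its range is refused whole. The fingers move at their own pace and stop on an object; FORCE is the grip in N (left out, the last holds). Time passes only in rows, so rows that repeat a pose let the fingers close, or fill a call up. It gives the time, the measured TCP pose, the force, the opening and the grip force at its end, in the units of the state.
- bot.observe(): the state, without advancing time (a new reading comes with each control period).
- bot.grab_frame(name): name is "scene" or "top" or "wrist"; returns a dict with "pixels" (384x512x3 uint8, red, green, blue), "fx", "fy", "cx", "cy" (pixels), "dist" ([k1, k2, p1, p2, k3] as OpenCV has them; the pictures are not rectified), "extrinsics" (4x4, takes a point from world to camera coordinates). Camera axes: x right, y down, z forward; pixel columns grow to the right and rows downward; lengths in m; the calibration is good to about 2 mm. A picture is of the moment at which its call begins. There is no depth.
- bot.job_done(): hands the job in; it is judged then, once.
The state is a dict: "clock": time; "qpos": joint angles; "qd": joint speeds; "joint_efforts": joint torques, N m; "position": TCP position; "tool_rot": TCP orientation; "force": force on the tool from outside, world axes, zero at the start; "moment": the same for the moment, N m; "grip_width": finger opening in m; "finger_force": force on a finger pad.
Only numpy, scipy, OpenCV 4.12 (cv2) and the standard library are available. Lean on these libraries where they do the work, as an engineer would, in place of code of your own. Each camera call takes 0.05 s, during which the arm holds its last target. There are 200 camera calls.

TASK

Get the water filter ready to fill the glass: push the swivel spout round until its outlet is over the middle of the glass. Then push the tap lever all the way shut until you feel it press firmly on its seat (about 10 N, never 20), and after that push it open again until the pointer lines up with the tab on the dial and stays there when you let go. Leave the glass, the shaker, the spice jar and the tin where they stand.

Things in the scene. Friction and masses are not known exactly. Their poses are not given: they have to be found in the camera images.
- dispenser: Water filter fixed to the worktop: black base plate 115 (x) x 340 (y) x 18 mm, origin under its centre, +x to its back, +y to its left. Ball valve, upright axis at y 110 mm; white cartridge at x 12, y -25 mm (74 mm wide, 120 high); spout column at y -110 mm. Behind the valve a quarter-round dial, height 80 mm, radius 58 mm, ticks every 15 degrees from +x (nominally shut) to -y (fully open).
- spout: Swivel spout, level steel tube 15 mm thick, centre line at height 145 mm, 135 mm long, then turned down. Origin on the column's axis at worktop height, +x along the tube. Friction hinge about the vertical, stays where it is left; 1 to 2 N at 100 mm from the axis moves it. Starts swung out to the dispenser's right, the glass lies clockwise of it seen from above. Column top at 158 mm.
- spout_outlet (a point): The spout's outlet, centre of the tube's mouth, 155 mm from the column's axis, height about 111 mm.
- glass: Loose drinking glass, 80 mm wide, 91 mm high, in front of the column, near the outlet's circle; origin at the centre of its underside.
- lever: Tap lever, a level bar: black grip 16 mm wide, 14 mm thick, centre height 100 mm, 37 to 97 mm from the valve's axis; hub 30 mm wide, top at 113 mm. Origin on the valve's axis at worktop height, +x along the bar. It points the other way from the pointer: to the front when shut; it opens clockwise seen from above, toward the dispenser's left. Nothing else stands where it and the fingers swing.
- lever_grip (a point): Point in the middle of the lever's grip, 70 mm from the axis. The worn lever swings loosely up to 0.15 rad either way before it turns the spindle; then friction takes about 3 N here. Once the plug is on its seat the washer is springy: the push here grows about 0.8 N per mm. Where it seats is not marked: at any pointer angle from 0 to 0.2 rad; it must be felt.
- pointer: Pointer on the tap's spindle, dark steel, height 86 mm, tip 53 mm from the valve's axis. Origin on the valve's axis at worktop height, +x along the pointer; its clockwise angle from the dispenser's +x is the opening (0 nominally shut, 1.57 fully open). When the lever is let go it springs back toward where it came from by about 0.05 rad.
- tab: Steel tab set on the dial's rim, a fin 3 mm thick, its top at height 95 mm, 59 to 66 mm from the valve's axis. It stays put. Origin on the valve's axis at worktop height, +x toward the tab; its clockwise angle from the dispenser's +x is the opening to set (between 0.6 and 1.1 rad).
- salt_shaker: Bystander: small shaker with metal cap, 44 mm wide, 90 mm high, origin under its centre; right of the dispenser.
- spice_jar: Bystander: spice jar with red cap, 45 mm wide, 106 mm high, origin under its centre; behind the dispenser.
- small_tin: Bystander: round food tin, 57 mm wide, 72 mm high, origin under its centre; behind the dispenser.
Not all that is in view belongs to the job. What is shaped like the glass but brown or purple is not meant.

How it is judged:
By the outcome, as a careful person would: the job done as asked, in the order asked, and still so for the second after the job is handed in, with the robot touching nothing.
It also fails if it takes over 72 s, if anything falls off the work surface, if the arm or the gripper's body presses on something with over 40 N, if the wrist force passes 120 N, or if a joint passes its speed limit or range.

## Working session

There is one attempt and no reset: what is moved stays moved. The work goes in short steps, Python scripts to look and compute and a shell command to move; the robot and the scene stay as the last step left them, time stands still between calls to the robot, and variables do not carry over. Pictures are saved under pics/ and viewed, at most 10 in all, crops included, and the job is handed in when it is done.

```bash
mkdir -p pics; ls; python3 - <<'E'
from workcell import bot
import cv2,pickle
o=bot.observe();print(o)
d={}
for n in("scene","top","wrist"):
    f=bot.grab_frame(n);d[n]=f;cv2.imwrite(f"pics/{n}0.png",cv2.resize(f["pixels"][:,:,::-1],(800,600),interpolation=cv2.INTER_CUBIC))
    print(n,f["fx"],f["fy"],f["cx"],f["cy"],f["dist"],f["extrinsics"])
pickle.dump(d,open("f0.pkl","wb"))
E
```

```text
pics
{'clock': 0.0, 'qpos': array([-1.4072046 ,  0.52201938, -0.03636367,  1.59997494,  0.02118546,
        1.02110153, -0.11280155]), 'qd': array([-1.25624223e-03,  6.23755212e-04,  1.19567419e-03, -9.42493773e-05,
        6.21127492e-04, -7.59597545e-04, -3.58152072e-04]), 'joint_efforts': array([-1.46565359e-03, -9.27100182e+01,  1.97923489e+00, -3.69919395e+01,
        1.77752436e-02,  8.40157358e-03, -2.11135250e-05]), 'position': array([0.14472736, 0.6076783 , 0.23073382]), 'tool_rot': array([-3.14047459e+00,  4.88556685e-05,  2.90781269e+00]), 'force': array([ 0.07866505,  0.06039981, -0.60462962]), 'moment': array([ 0.02462074, -0.08645818, -0.03649645]), 'finger_force': 0.0, 'grip_width': 0.08532918520711295}
scene 368.68956946849323 368.68956946849323 257.3765627075791 193.82632958452868 [-0.08320522  0.          0.          0.          0.        ] [[ 0.84611483 -0.53299949 -0.00111034 -0.4709105 ]
 [-0.27651736 -0.43717714 -0.85581207  0.24594711]
 [ 0.45566198  0.72442232 -0.51728567  0.68246764]
 [ 0.          0.          0.          1.        ]]
top 355.34620877473964 355.34620877473964 253.87993145786527 186.642755395128 [-0.03439743  0.          0.          0.          0.        ] [[-0.49872316 -0.86675631 -0.00295176  0.25148802]
 [-0.84105674  0.48475348 -0.24007837  0.47622263]
 [ 0.20952032 -0.11725005 -0.97074902  0.8667434 ]
 [ 0.          0.          0.          1.        ]]
wrist 309.15653445181766 309.15653445181766 255.733818056134 194.2621647046581 [0.01047243 0.         0.         0.         0.        ] [[ 2.31251075e-01  9.72894033e-01 -3.75315137e-04 -6.23830372e-01]
 [ 9.35422903e-01 -2.22238347e-01  2.74943830e-01 -3.68061144e-02]
 [ 2.67407803e-01 -6.39321348e-02 -9.61460217e-01  3.78858167e-01]
 [ 0.00000000e+00  0.00000000e+00  0.00000000e+00  1.00000000e+00]]
```

View pics/scene0.png

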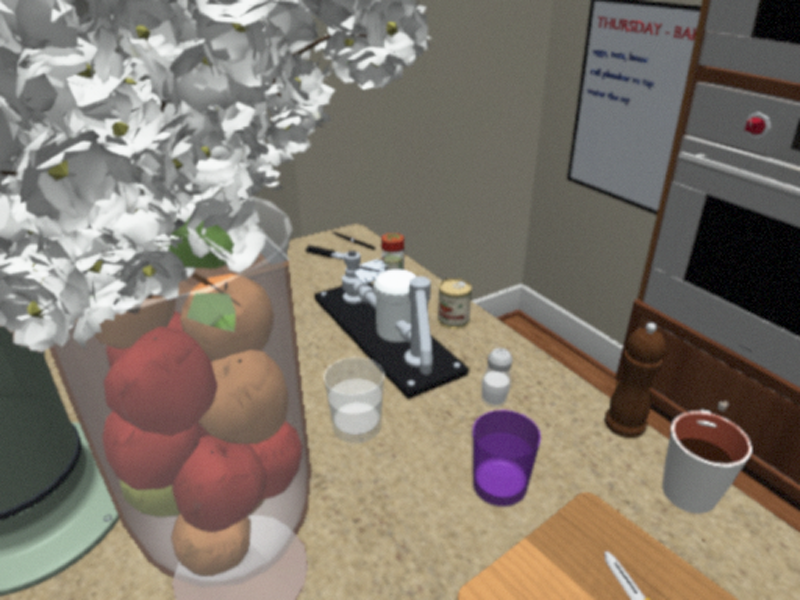

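View pics/top0.png

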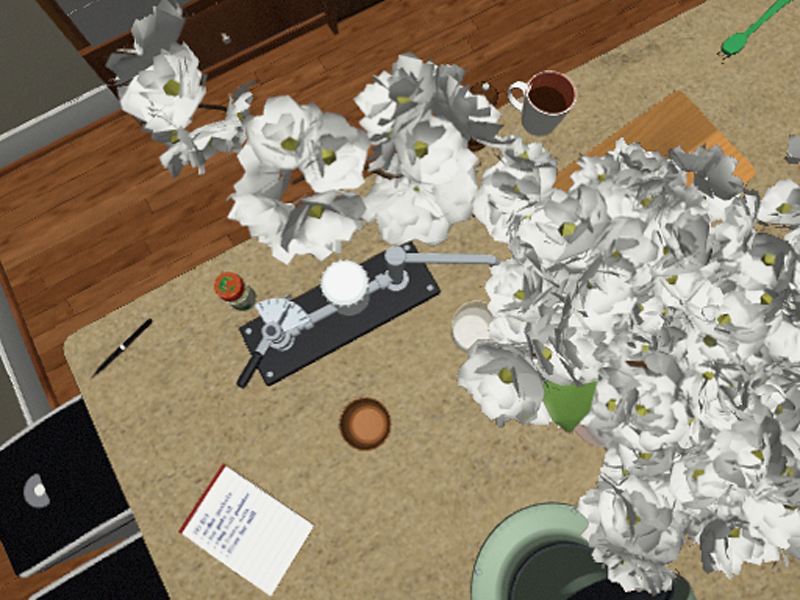

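The scene view shows the dispenser (white cartridge at 395,300), the spout pointing toward the camera, and the glass at (355,398). In the top view the valve is at about (272,330), the column at (397,258), the spout tip near (495,260), and the glass at (470,327), partly hidden by flowers. The grip is at about (250,370).

View pics/wrist0.png

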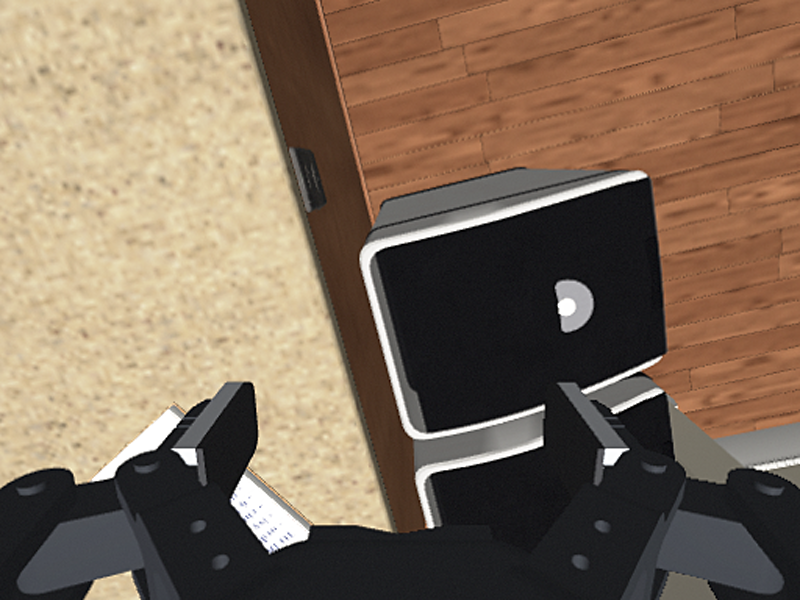

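```bash
cat > h.py <<'E'
import numpy as np,cv2,pickle
def K(f): return np.array([[f["fx"],0,f["cx"]],[0,f["fy"],f["cy"]],[0,0,1.]])
def ray(f,uv):
    p=cv2.undistortPoints(np.array([[uv]],float),K(f),np.array(f["dist"]))[0,0]
    E=np.array(f["extrinsics"]);R=E[:3,:3];c=-R.T@E[:3,3];return c,R.T@np.array([p[0],p[1],1.])
def plane(f,uv,z):
    c,d=ray(f,uv);return c+d*(z-c[2])/d[2]
def tri(*obs):
    A=np.zeros((3,3));b=np.zeros(3)
    for f,uv in obs:
        c,d=ray(f,uv);d/=np.linalg.norm(d);M=np.eye(3)-np.outer(d,d);A+=M;b+=M@c
    return np.linalg.solve(A,b)
def proj(f,P):
    E=np.array(f["extrinsics"]);r=cv2.Rodrigues(E[:3,:3])[0]
    return cv2.projectPoints(np.array(P,float).reshape(-1,1,3),r,E[:3,3],K(f),np.array(f["dist"]))[0][:,0]
E
python3 - <<'E'
from h import *
d=pickle.load(open("f0.pkl","rb"));s=.64
t=d["top"]
def q(n,u,v,z): print(n,(u,v),z,plane(d[n],(u*s,v*s),z).round(4))
q("top",272,330,.113);q("top",397,255,.158);q("top",495,260,.145);q("top",345,280,.138);q("top",240,383,.1);q("top",470,327,.0)
q("top",413,246,.018);q("top",240,327,.018);q("top",267,384,.018);q("top",438,290,.018)
q("scene",420,286,.158);q("scene",355,370,.091);q("scene",355,430,.0);q("scene",352,260,.11)
for n in d:
  print(n,(proj(d[n],[[0,0,0],[.145,.608,.231]])/s).round())
E
```

```text
top (272, 330) 0.113 [0.5696 0.1839 0.113 ]
top (397, 255) 0.158 [ 0.5657 -0.0364  0.158 ]
top (495, 260) 0.145 [ 0.4876 -0.1642  0.145 ]
top (345, 280) 0.138 [0.5763 0.0492 0.138 ]
top (240, 383) 0.1 [0.5241 0.2655 0.1   ]
top (470, 327) 0.0 [ 0.4316 -0.106   0.    ]
top (413, 246) 0.018 [ 0.6048 -0.0914  0.018 ]
top (240, 327) 0.018 [0.6272 0.2402 0.018 ]
top (267, 384) 0.018 [0.5172 0.2436 0.018 ]
top (438, 290) 0.018 [ 0.5135 -0.0884  0.018 ]
scene (420, 286) 0.158 [ 0.5586 -0.045   0.158 ]
scene (355, 370) 0.091 [ 0.4262 -0.0894  0.091 ]
scene (355, 430) 0.0 [ 0.4141 -0.1033  0.    ]
scene (352, 260) 0.11 [0.5576 0.1647 0.11  ]
scene [[ 25. 500.]
 [ 54. 169.]]
top [[556. 593.]
 [ 90. 815.]]
wrist [[-418.  255.]
 [ 403.  387.]]
```

The wrist view shows only the worktop edge, a stool and the notepad. The dispenser isn't in it. Next I'll find out where the flowers, vase and bystanders stand.

```bash
python3 - <<'E'
from h import *
d=pickle.load(open("f0.pkl","rb"));s=.64
for n in d:
  E=d[n]["extrinsics"];print(n,(-E[:3,:3].T@E[:3,3]).round(3))
def q(n,u,v,z): print(n,(u,v),z,plane(d[n],(u*s,v*s),z).round(3))
q("scene",240,570,0);q("scene",497,395,0);q("scene",393,270,0);q("scene",455,315,0);q("scene",210,570,0);q("top",230,290,.106);q("top",365,430,0);q("scene",505,490,0)
# visual hull of flowers
def m(f):
  h=cv2.cvtColor(f["pixels"],cv2.COLOR_RGB2HSV);return ((h[...,1]<40)&(h[...,2]>110)).astype(np.uint8)
ms=m(d["scene"]);ms[int(345*s):,:]=0;ms[:,int(430*s):]=0;mt=m(d["top"])
ms=cv2.morphologyEx(ms,cv2.MORPH_CLOSE,np.ones((9,9)));mt=cv2.morphologyEx(mt,cv2.MORPH_CLOSE,np.ones((9,9)))
for z in np.arange(.2,.85,.05):
  print("z",round(z,2))
  for x in np.arange(.8,-.11,-.1):
    row=""
    for y in np.arange(.3,-.51,-.05):
      c=""
      for n,M in(("scene",ms),("top",mt)):
        f=d[n];E=f["extrinsics"];zc=(E[:3,:3]@[x,y,z]+E[:3,3])[2]
        u,v=proj(f,[x,y,z])[0]
        ok=zc>0.05 and 0<=u<512 and 0<=v<384
        c+= "?" if not ok else ("#" if M[int(v),int(u)] else ".")
      row+= "." if "." in c else ("#" if c=="##" else "?")
    print(round(x,1),row)
E
```

```text
scene [ 0.155 -0.638  0.563]
top [0.344 0.089 0.956]
wrist [0.077 0.623 0.374]
scene (240, 570) 0 [ 0.204 -0.23   0.   ]
scene (497, 395) 0 [ 0.629 -0.151  0.   ]
scene (393, 270) 0 [0.706 0.273 0.   ]
scene (455, 315) 0 [0.71  0.063 0.   ]
scene (210, 570) 0 [ 0.176 -0.213  0.   ]
top (230, 290) 0.106 [0.662 0.214 0.106]
top (365, 430) 0 [0.37  0.138 0.   ]
scene (505, 490) 0 [ 0.52  -0.296  0.   ]
z 0.2
0.8 ................?
0.7 .................
0.6 .....#...........
0.5 ........#........
0.4 .................
0.3 ##..............?
0.2 ?..............??
0.1 ?????.........???
0.0 ????????..???????
-0.1 ?????????????????
z 0.25
0.8 ...............??
0.7 .................
0.6 ......#..........
0.5 ......#..........
0.4 #........###.....
0.3 ##........#......
0.2 ??.............??
0.1 ?????..#......???
0.0 ?????????.???????
-0.1 ?????????????????
z 0.3
0.8 ...............??
0.7 ................?
0.6 .................
0.5 ...#.##..........
0.4 .......#..##.....
0.3 ##.....####......
0.2 ??......#.......?
0.1 ?.????.###.....??
0.0 ?????????..??????
-0.1 ????????????????.
z 0.35
0.8 ....
[... 1559 characters left out ...]
 ?????????????????
z 0.7
0.8 ?????????????????
0.7 ?????????????????
0.6 ???.?????????????
0.5 ??...??..????????
0.4 ?.....??..???????
0.3 ???...???????????
0.2 ?????????????????
0.1 ??????????????.??
0.0 ????????????.????
-0.1 ?????????????????
z 0.75
0.8 ?????????????????
0.7 ?????????????????
0.6 ?????????????????
0.5 ???.?..??????????
0.4 ??..???..????????
0.3 ????..???????????
0.2 ?????????????????
0.1 ?????????????????
0.0 ?????????????????
-0.1 ??.?????.????????
z 0.8
0.8 ?????????????????
0.7 ?????????????????
0.6 ?????????????????
0.5 ????????????????.
0.4 ???..?..?????????
0.3 ?????????????????
0.2 ?????????????????
0.1 ?????????????????
0.0 ???.?????.???????
-0.1 ???????.?????????
```

```bash
python3 - <<'E'
from h import *
d=pickle.load(open("f0.pkl","rb"));s=.64
S,T=d["scene"],d["top"]
def t(a,b):
  A,B=np.array(a)*s,np.array(b)*s
  p=tri((S,A),(T,B));print(a,b,p.round(3),"res px",(np.linalg.norm(proj(S,p)[0]-A)/s).round(1),(np.linalg.norm(proj(T,p)[0]-B)/s).round(1))
for b in[(172,88),(288,143),(326,156),(316,210),(402,102),(420,148)]:
  for a in[(385,15),(346,20),(283,45),(302,80),(393,27)]: t(a,b)
print("--")
for a in [(120,128),(208,185),(150,270),(178,157),(60,172),(85,80)]:
  for b in[(505,377),(548,345),(568,228),(655,250),(517,195)]: t(a,b)
E
```

```text
(385, 15) (172, 88) [0.652 0.132 0.522] res px 30.1 51.7
(346, 20) (172, 88) [0.612 0.136 0.532] res px 48.4 85.8
(283, 45) (172, 88) [0.551 0.137 0.534] res px 83.1 150.4
(302, 80) (172, 88) [0.581 0.139 0.489] res px 83.7 142.6
(393, 27) (172, 88) [0.666 0.133 0.505] res px 29.6 49.7
(385, 15) (288, 143) [0.587 0.059 0.513] res px 14.0 21.1
(346, 20) (288, 143) [0.557 0.068 0.52 ] res px 32.6 50.2
(283, 45) (288, 143) [0.51  0.076 0.516] res px 66.8 103.8
(302, 80) (288, 143) [0.533 0.073 0.473] res px 66.2 96.9
(393, 27) (288, 143) [0.597 0.057 0.498] res px 13.2 19.4
(385, 15) (326, 156) [0.566 0.034 0.512] res px 9.8 14.1
(346, 20) (326, 156) [0.538 0.044 0.518] res px 28.4 41.8
(283, 45) (326, 156) [0.495 0.053 0.513] res px 62.5 92.7
(302, 80) (326, 156) [0.516 0.047 0.471] res px 61.6 86.1
(393, 27) (326, 156) [0.574 0.031 0.498] res px 8.8 12.4
(385, 15) (316, 210) [0.553 0.053 0.502] res px 9.0 12.9
(346, 20) (316, 210) [0.528 0.064 0.506] res px 10.0 14.6
(283, 45) (316, 210) [0.487 0.075 0.496] res px 44.0 64.6
(302, 80) (316, 210) [0.507 0.072 0.452] res px 42.0 58.0
(39
[... 1842 characters left out ...]
] res px 85.4 68.8
(178, 157) (517, 195) [ 0.364 -0.103  0.442] res px 121.7 120.6
(60, 172) (505, 377) [ 0.245 -0.029  0.396] res px 96.8 94.1
(60, 172) (548, 345) [ 0.248 -0.08   0.41 ] res px 108.1 98.1
(60, 172) (568, 228) [ 0.289 -0.145  0.449] res px 172.9 146.9
(60, 172) (655, 250) [ 0.26  -0.208  0.45 ] res px 154.8 114.6
(60, 172) (517, 195) [ 0.311 -0.114  0.46 ] res px 192.1 177.9
(85, 80) (505, 377) [ 0.267 -0.008  0.473] res px 74.4 83.6
(85, 80) (548, 345) [ 0.268 -0.053  0.48 ] res px 84.0 88.3
(85, 80) (568, 228) [ 0.303 -0.107  0.507] res px 138.2 138.1
(85, 80) (655, 250) [ 0.275 -0.169  0.502] res px 123.4 106.8
(85, 80) (517, 195) [ 0.323 -0.076  0.519] res px 153.9 168.6
```

```bash
python3 -m crank '{"travel":[[3,-4,0],[6,-8,0],[9,-12,0],[12,-16,0],[14,-20,0]],"turn":[[0,0,4],[0,0,8],[0,0,13.4],[0,0,13.4],[0,0,13.4]],"gripper":[1,1,1,1,1]}' 40
python3 -m crank '{"travel":[[3,-4,0],[6,-8,0],[9,-12,0],[12,-16,0],[15,-20,0]],"turn":[[0,0,0],[0,0,0],[0,0,0],[0,0,0],[0,0,0]],"gripper":[1,1,1,1,1]}'
python3 - <<'E'
from workcell import bot
import cv2,pickle
f=bot.grab_frame("wrist");pickle.dump(f,open("w1.pkl","wb"));o=bot.observe();print(o["position"],o["tool_rot"],o["force"],o["clock"])
cv2.imwrite("pics/w1.png",cv2.resize(f["pixels"][:,:,::-1],(800,600),interpolation=cv2.INTER_CUBIC))
E
```

```text
clock: 0.65
position: [0.2865, 0.4059, 0.2312]
tool_rot: [-3.141, 0.0, 3.141]
force: [1.3, 1.4, 0.5]
grip_width: 0.0123
finger_force: 0.0
clock: 1.15
position: [0.4357, 0.2061, 0.2314]
tool_rot: [3.141, 0.0, -3.141]
force: [0.9, 1.2, 0.0]
grip_width: 0.0003
finger_force: 0.0
[0.43998297 0.19909755 0.23150625] [-3.13919235e+00  2.03856320e-03  3.13414100e+00] [  5.26496049 -12.15084951  -1.17697566] 1.2
```

View pics/w1.png

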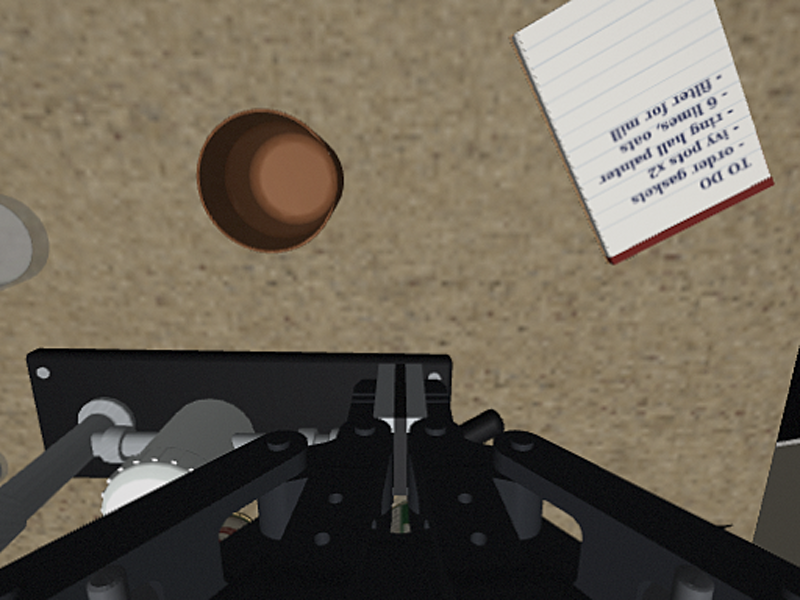

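The wrist image shows the plate and the column at (105,415), with the glass at the left edge (10,240). The gripper hides the valve. I'll move toward the spout carefully and check the scene for flower clearance.

```bash
python3 -m crank '{"travel":[[3,-3,0],[6,-6,0],[9,-9,0],[12,-13,0],[15,-17,0]],"turn":[[0,0,0],[0,0,0],[0,0,0],[0,0,0],[0,0,0]],"gripper":[1,1,1,1,1]}'
python3 - <<'E'
from workcell import bot
import cv2,pickle
d={n:bot.grab_frame(n) for n in("wrist","scene","top")};pickle.dump(d,open("f2.pkl","wb"));o=bot.observe();print(o["position"],o["tool_rot"],o["force"],o["clock"],o["qpos"])
for n in d: cv2.imwrite(f"pics/{n}2.png",d[n]["pixels"][:,:,::-1])
a=[cv2.resize(d[n]["pixels"][:,:,::-1],(400,300),interpolation=cv2.INTER_AREA) for n in("scene","top")]
b=cv2.resize(d["wrist"]["pixels"][:,:,::-1],(400,300))
cv2.imwrite("pics/m2.png",cv2.vconcat([cv2.hconcat(a),cv2.hconcat([b,b*0])]))
E
```

```text
clock: 1.7
position: [0.5857, 0.0366, 0.2312]
tool_rot: [3.142, -0.0, -3.141]
force: [0.6, 1.0, 0.7]
grip_width: 0.0001
finger_force: 0.0
[0.58572672 0.0348021  0.23066523] [-3.14038841e+00 -4.41071098e-04  3.13682538e+00] [-0.14294634  1.57487115  0.73450052] 1.85 [-0.25215653  0.46451538  0.12816924  1.71057661 -0.06803386  0.97147879
  1.4670382 ]
```

View pics/m2.png

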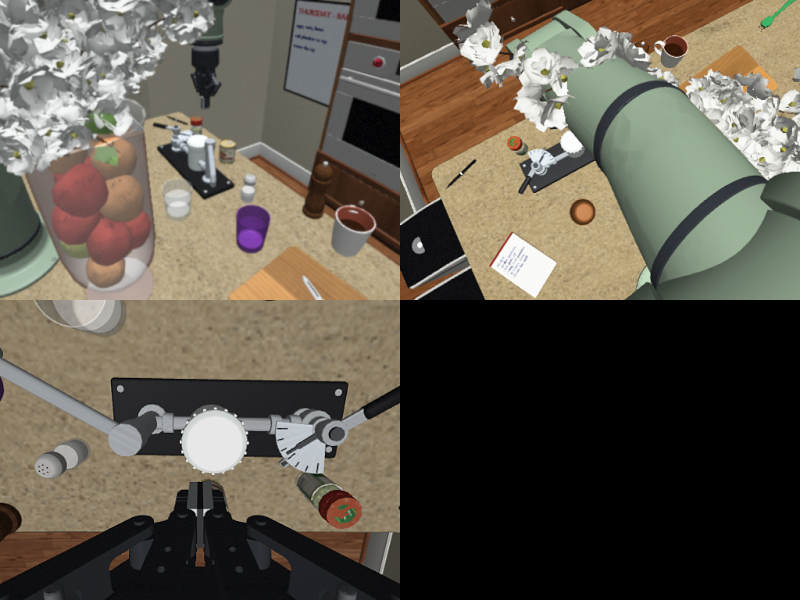

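The wrist view (400×300 inset) shows the whole dispenser: column top (125,140), spout running left and up, cartridge (213,140), dial and pointer (300,150), shaker (55,160). There is no contact force so far, so I'll go on over the spout.

```bash
python3 -m crank '{"travel":[[0,-4,0],[1,-8,0],[2,-10,0],[2,-12,0],[2,-12,0]],"turn":[[0,0,0],[0,0,0],[0,0,0],[0,0,0],[0,0,0]],"gripper":[1,1,1,1,1]}'
python3 - <<'E'
from workcell import bot
import cv2,pickle
f=bot.grab_frame("wrist");pickle.dump(f,open("w3.pkl","wb"));o=bot.observe();print(o["position"],o["tool_rot"],o["force"],o["clock"])
cv2.imwrite("pics/w3.png",cv2.resize(f["pixels"][:,:,::-1],(800,600),interpolation=cv2.INTER_CUBIC))
E
```

```text
clock: 2.35
position: [0.6044, -0.0841, 0.2311]
tool_rot: [-3.141, -0.001, 3.139]
force: [-1.1, -0.6, -0.2]
grip_width: 0.0001
finger_force: 0.0
[ 0.60445258 -0.08224095  0.23110978] [ 3.14155248e+00 -4.94430289e-04  3.14059592e+00] [ 0.47598499  0.14024565 -0.2536558 ] 2.4
```

View pics/w3.png

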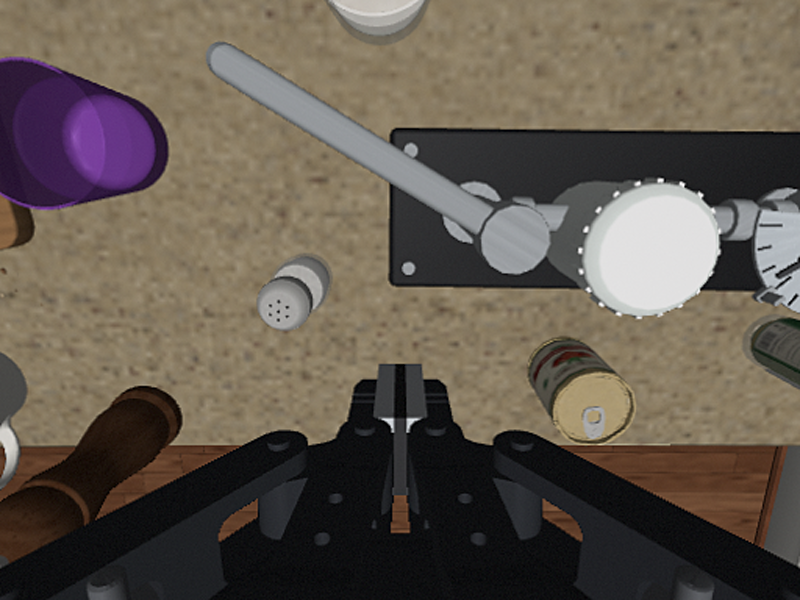

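The column top is at (515,240), the tube end at (223,58), the shaker at (285,305), and the glass is cut off at the top (378,15).

```bash
python3 - <<'E'
from h import *
s=.64;f=pickle.load(open("w3.pkl","rb"));g=pickle.load(open("f2.pkl","rb"))["wrist"];d=pickle.load(open("f0.pkl","rb"))
E=f["extrinsics"];print((-E[:3,:3].T@E[:3,3]).round(3),E[2,:3])
def q(n,u,v,z): print(n,plane(f,(u*s,v*s),z).round(4))
q("col",515,240,.158);q("tube end",223,60,.152);q("tube mid", 330,122,.152);q("shaker",285,305,.09);q("tin",593,408,.072)
q("plate fr",395,130,.018);q("plate br",391,285,.018)
print("col tri",tri((f,(515*s,240*s)),(g,(125*1.28,140*1.28))).round(4))
print("col tri scene",tri((f,(515*s,240*s)),(d["scene"],(420*s,286*s))).round(4))
print("plate far", plane(g,(348*1.28,82*1.28),.018).round(4),plane(g,(111*1.28,78*1.28),.018).round(4),plane(g,(115*1.28,152*1.28),.018).round(4))
E
```

```text
[ 0.535 -0.085  0.374] [ 2.74475454e-01 -8.49892542e-04 -9.61593731e-01]
col [ 0.5674 -0.0331  0.158 ]
tube end [ 0.4928 -0.1585  0.152 ]
tube mid [ 0.517  -0.1149  0.152 ]
shaker [ 0.6171 -0.1553  0.09  ]
tin [0.697  0.0487 0.072 ]
plate fr [ 0.5114 -0.0881  0.018 ]
plate br [ 0.6223 -0.0916  0.018 ]
col tri [ 0.5673 -0.0331  0.1577]
col tri scene [ 0.5686 -0.0306  0.1481]
plate far [0.5156 0.2451 0.018 ] [ 0.5104 -0.0893  0.018 ] [ 0.6189 -0.0942  0.018 ]
```

```bash
python3 -m crank '{"travel":[[-3,-1,0],[-6,-2,0],[-8,-2,0],[-8,-2,0],[-8,-2,0]],"turn":[[0,0,0],[0,0,0],[0,0,0],[0,0,0],[0,0,0]],"gripper":[1,1,1,1,1]}'
python3 - <<'E'
from workcell import bot
import cv2,pickle
f=bot.grab_frame("wrist");pickle.dump(f,open("w4.pkl","wb"));o=bot.observe();print(o["position"],o["tool_rot"],o["force"],o["clock"])
cv2.imwrite("pics/w4.png",cv2.resize(f["pixels"][:,:,::-1],(800,600),interpolation=cv2.INTER_CUBIC))
E
```

```text
clock: 2.9
position: [0.5251, -0.1006, 0.2316]
tool_rot: [3.141, 0.001, -3.14]
force: [0.3, -0.1, -0.7]
grip_width: 0.0
finger_force: 0.0
[ 0.52543287 -0.10073533  0.23147773] [ 3.14122319e+00  6.44674479e-04 -3.13982133e+00] [-0.77726934  0.35243228 -0.25430588] 2.95
```

View pics/w4.png

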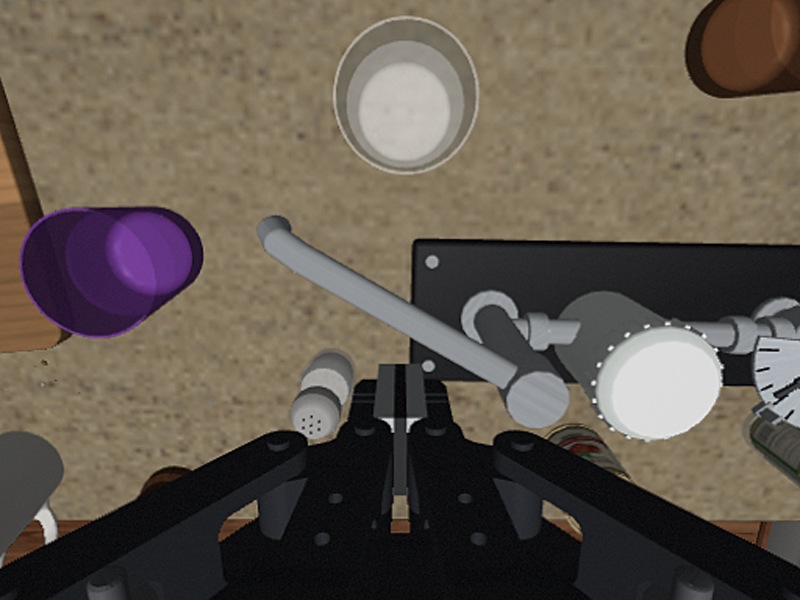

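The glass rim is centred at (406,95), 146 px wide. The spout mouth is at about (273,226) and the column top at (536,398).

```bash
python3 - <<'E'
from h import *
s=.64;f=pickle.load(open("w4.pkl","rb"));g=pickle.load(open("w3.pkl","rb"));d=pickle.load(open("f0.pkl","rb"))
def q(n,u,v,z):
  p=plane(f,(u*s,v*s),z);print(n,p.round(4));return p
c=q("col",536,398,.158);L=q("rim L",333,95,.091);R=q("rim R",479,95,.091);T=q("rim T",406,16,.091);B=q("rim B",406,174,.091)
G=(L+R+T+B)/4;print("glass",G.round(4),R-L,T-B)
q("base",404,106,.004)
S=d["scene"];a=[plane(S,(u*s,v*s),.091) for u,v in((324,382),(385,382),(355,360),(355,403))];print("scene rim",np.mean(a[:2],0).round(4),np.mean(a[2:],0).round(4))
o=q("outlet",273,226,.111)
C=np.array([.5675,-.033])
for n,p in(("glass",G),("outlet",o)):
  v=p[:2]-C;print(n,np.hypot(*v),np.degrees(np.arctan2(v[1],v[0])))
E
```

```text
col [ 0.5664 -0.0339  0.158 ]
rim L [ 0.4194 -0.1377  0.091 ]
rim R [ 0.4192 -0.0584  0.091 ]
rim T [ 0.3814 -0.0983  0.091 ]
rim B [ 0.4607 -0.0978  0.091 ]
glass [ 0.4202 -0.0981  0.091 ] [-0.00017907  0.07929356  0.        ] [-0.07928958 -0.0004765   0.        ]
base [ 0.4154 -0.0983  0.004 ]
scene rim [ 0.4137 -0.1113  0.091 ] [ 0.4158 -0.1088  0.091 ]
outlet [ 0.4878 -0.1701  0.111 ]
glass 0.16106703134281114 -156.16959198935686
outlet 0.15864428097955138 -120.17696060411458
```

```bash
python3 -m crank '{"travel":[[3.6,-2.2,0],[3.6,-2.2,-4],[3.6,-2.2,-8],[3.6,-2.2,-10],[3.6,-2.2,-10]],"turn":[[0,0,0],[0,0,0],[0,0,0],[0,0,0],[0,0,0]],"gripper":[1,1,1,1,1]}'
python3 -m crank '{"travel":[[-0.8,0.5,0],[-1.3,0.9,0],[-1.8,1.1,0],[-2.3,1.3,0],[-2.8,1.4,0]],"turn":[[0,0,0],[0,0,0],[0,0,0],[0,0,0],[0,0,0]],"gripper":[1,1,1,1,1]}'
python3 -m crank '{"travel":[[-0.5,0.2,0],[-1.0,0.5,0],[-1.4,0.8,0],[-1.8,1.2,0],[-2.2,1.4,0]],"turn":[[0,0,0],[0,0,0],[0,0,0],[0,0,0],[0,0,0]],"gripper":[1,1,1,1,1]}'
python3 - <<'E'
from workcell import bot
import cv2,pickle
f=bot.grab_frame("wrist");pickle.dump(f,open("w5.pkl","wb"));o=bot.observe();print(o["position"],o["force"],o["clock"])
cv2.imwrite("pics/w5.png",cv2.resize(f["pixels"][:,:,::-1],(800,600),interpolation=cv2.INTER_CUBIC))
E
```

```text
clock: 3.45
position: [0.5599, -0.123, 0.1284]
tool_rot: [3.141, -0.005, -3.14]
force: [-0.1, 0.5, 0.7]
grip_width: -0.0001
finger_force: 0.0
clock: 3.95
position: [0.5331, -0.1098, 0.1321]
tool_rot: [-3.141, 0.002, -3.141]
force: [3.1, -0.9, 0.5]
grip_width: -0.0001
finger_force: 1.1
clock: 4.45
position: [0.5105, -0.0955, 0.1312]
tool_rot: [3.142, -0.0, -3.141]
force: [1.6, -1.1, 0.1]
grip_width: -0.0
finger_force: 1.0
[ 0.509889   -0.09537565  0.13119362] [ 2.94726006 -1.03346374  0.87273275] 4.5
```

View pics/w5.png

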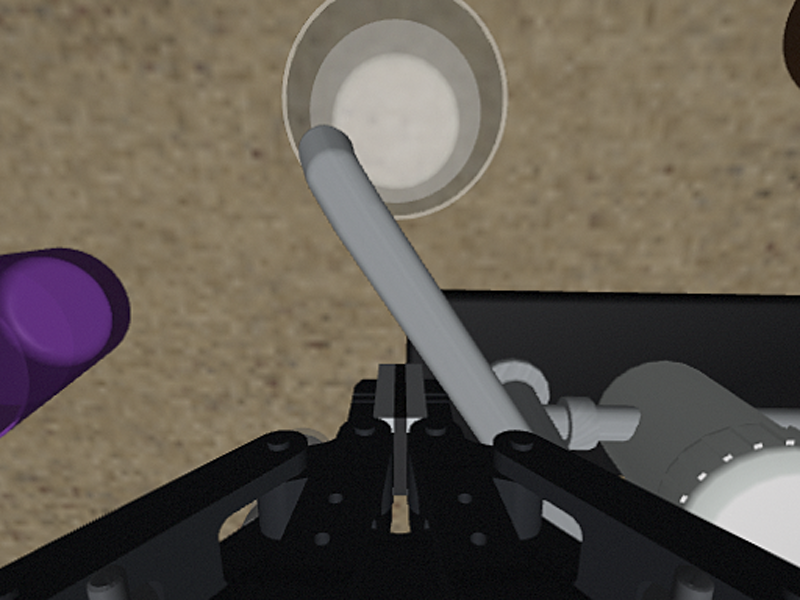

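The spout has moved along. Its mouth is now at about (326,140), over the glass's right part, with the rim centre near (395,100). I'll measure the tube axis by mask.

```bash
cat > spout.py <<'E'
from h import *
import sys
s=.64;f=pickle.load(open(sys.argv[1],"rb"));C=np.array([.567,-.0335]);G=np.array([.4200,-.0981])
im=f["pixels"].astype(int)
# bluish-grey tube pixels: b>=r
m=((im[...,2]-im[...,0]>=4)&(im.sum(2)>250)).astype(np.uint8);m=cv2.morphologyEx(m,cv2.MORPH_OPEN,np.ones((3,3)))
n,l,st,_=cv2.connectedComponentsWithStats(m)
for i in range(1,n):
    if st[i,4]>300: print("comp",st[i])
i=1+np.argmax(st[1:,4]*(st[1:,0]<320));mm=l==i
pts=[]
for v in range(int(190*s),int(400*s),8):
    u=np.where(mm[v])[0]
    if len(u): p=plane(f,((u[0]+u[-1])/2,v),.145);pts.append(p[:2])
pts=np.array(pts);c=pts.mean(0);d=np.linalg.svd(pts-c)[2][0];d*=-np.sign(d[0])
print("axis angle",np.degrees(np.arctan2(d[1],d[0])),"dist to col",np.cross(d,C-c))
a=np.arctan2(d[1],d[0]);print("from col",[np.degrees(np.arctan2(*(p-C)[::-1])).round(1) for p in pts])
vg=G-C;print("glass ang",np.degrees(np.arctan2(vg[1],vg[0])),"r",np.hypot(*vg))
E
python3 spout.py w5.pkl
python3 - <<'E'
from h import *
s=.64;f=pickle.load(open("w5.pkl","rb"));print(plane(f,(326*s,143*s),.111),"rim",[plane(f,(u*s,v*s),.091).round(4) for u,v in((283,98),(507,98),(398,218))])
E
```

```text
comp [ 192   81  160  204 7904]
comp [   4  169   65   59 2799]
comp [364 258  46  30 982]
axis angle -143.03402738883514 dist to col 0.008074445129108508
from col [np.float64(-146.9), np.float64(-146.8), np.float64(-146.8), np.float64(-146.8), np.float64(-146.7), np.float64(-146.7), np.float64(-146.7), np.float64(-146.7), np.float64(-146.7), np.float64(-146.8), np.float64(-146.7), np.float64(-146.8), np.float64(-146.5), np.float64(-147.0), np.float64(-150.3), np.float64(-151.2), np.float64(-150.9)]
glass ang -156.27663455471674 r 0.1605682409444657
[ 0.43437703 -0.12015179  0.111     ] rim [array([ 0.4186, -0.1375,  0.091 ]), array([ 0.4185, -0.0587,  0.091 ]), array([ 0.4603, -0.0971,  0.091 ])]spout.py:16: DeprecationWarning: Arrays of 2-dimensional vectors are deprecated. Use arrays of 3-dimensional vectors instead. (deprecated in NumPy 2.0)
  print("axis angle",np.degrees(np.arctan2(d[1],d[0])),"dist to col",np.cross(d,C-c))
```

```bash
python3 -m crank '{"travel":[[-0.3,0.3,0],[-0.5,0.6,0],[-0.7,0.9,0],[-0.8,1.1,0],[-0.8,1.1,0]],"turn":[[0,0,0],[0,0,0],[0,0,0],[0,0,0],[0,0,0]],"gripper":[1,1,1,1,1]}'
python3 - <<'E'
from workcell import bot
import pickle
pickle.dump(bot.grab_frame("wrist"),open("w6.pkl","wb"))
E
python3 spout.py w6.pkl 2>&1|grep -v -i deprec
```

```text
clock: 5.0
position: [0.5026, -0.0847, 0.1312]
tool_rot: [3.142, -0.0, -3.141]
force: [1.1, -0.4, 0.2]
grip_width: 0.0
finger_force: 0.2
  print("axis angle",np.degrees(np.arctan2(d[1],d[0])),"dist to col",np.cross(d,C-c))
comp [ 220   70  119  215 7733]
comp [   0  180   58   56 2478]
comp [350 266  44  25 801]
comp [473 274  39  20 490]
axis angle -155.5997620761123 dist to col 0.002088570961607049
from col [np.float64(-156.7), np.float64(-156.6), np.float64(-156.6), np.float64(-156.6), np.float64(-156.6), np.float64(-156.6), np.float64(-156.7), np.float64(-156.6), np.float64(-156.6), np.float64(-156.7), np.float64(-156.7), np.float64(-156.6), np.float64(-155.2), np.float64(-156.3), np.float64(-156.8), np.float64(-157.8), np.float64(-158.9)]
glass ang -156.27663455471674 r 0.1605682409444657
```

The spout is at -156.6° against the glass at -156.3°, about 1 mm off. I'll back away and look at the valve from above.

```bash
python3 -m crank '{"travel":[[0.8,-1.2,0],[1.2,-1.6,3],[1.2,-1.6,8],[3,2,10],[6,5,10]],"turn":[[0,0,0],[0,0,0],[0,0,0],[0,0,0],[0,0,0]],"gripper":[1,1,1,1,1]}'
python3 -m crank '{"travel":[[2,5,0],[4,9,0],[6,14,0],[8,19,0],[8,22,0]],"turn":[[0,0,0],[0,0,0],[0,0,0],[0,0,0],[0,0,0]],"gripper":[1,1,1,1,1]}'
python3 - <<'E'
from workcell import bot
import cv2,pickle
f=bot.grab_frame("wrist");f=bot.grab_frame("wrist");pickle.dump(f,open("w7.pkl","wb"));o=bot.observe();print(o["position"],o["force"],o["clock"])
cv2.imwrite("pics/w7.png",cv2.resize(f["pixels"][:256,100:441,::-1],(800,600),interpolation=cv2.INTER_CUBIC))
E
```

```text
clock: 5.55
position: [0.5643, -0.0354, 0.235]
tool_rot: [3.141, 0.005, 3.139]
force: [1.0, -0.9, -0.7]
grip_width: -0.0005
finger_force: 0.0
clock: 6.05
position: [0.6443, 0.1872, 0.2306]
tool_rot: [3.141, -0.0, -3.141]
force: [-0.5, 0.5, -0.4]
grip_width: 0.0
finger_force: 0.0
[0.64260447 0.19088688 0.23016188] [-0.54044659 -0.87022442 -0.30001062] 6.15
```

View pics/w7.png

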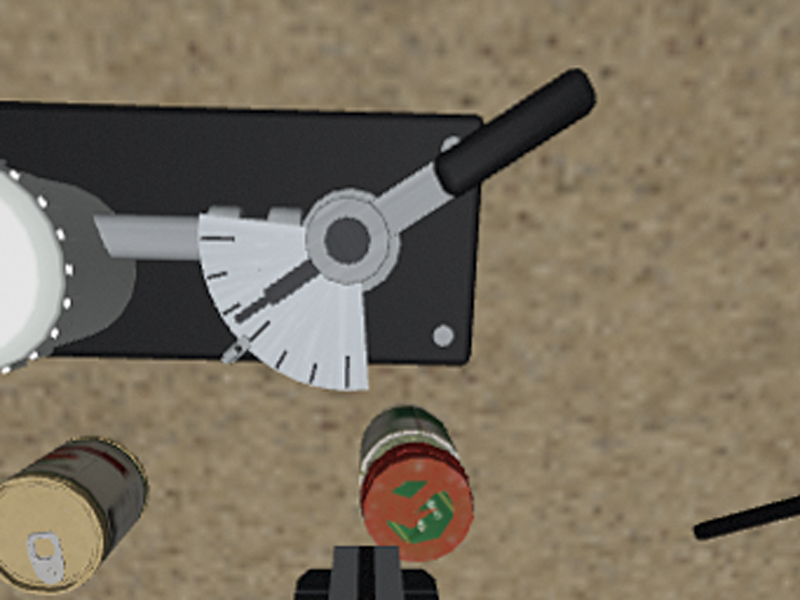

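The hub is at (348,238), the pointer tip at (238,320), the tab at (236,350), and the grip runs from (455,178) to (585,85).

```bash
cat > valve.py <<'E'
from h import *
k=.4267
def loc(f,x,y,z): return plane(f,(100+x*k,y*k),z)[:2]
def op(v,yaw=-.0135): return -(np.arctan2(v[1],v[0])-yaw)
E
python3 - <<'E'
from valve import *
f=pickle.load(open("w7.pkl","rb"))
H=loc(f,348,238,.113);print("hub",H)
g=pickle.load(open("f2.pkl","rb"))["wrist"]
print("hub tri",tri((f,(100+348*k,238*k)),(g,(333*1.28,133*1.28))).round(4))
T=loc(f,238,320,.087);P2=loc(f,300,272,.087);Tb=loc(f,236,350,.095);
g1=loc(f,450,178,.107);g2=loc(f,585,86,.107)
for n,v in(("tip",T-H),("ptr slope",T-P2),("tab",Tb-H)): print(n,v,np.hypot(*v),op(v))
print("grip",g1,g2,np.hypot(*(g1-H)),np.hypot(*(g2-H)),"lever opening",op(H-(g1+g2)/2),op(g1-g2))
for a,b in(((0,101),(478,117)),((118,354),(468,363))):
  a,b=loc(f,*a,.018),loc(f,*b,.018);print("edge",a,b,"yaw",-np.arctan2((b-a)[0],(b-a)[1]))
# ticks
for a,b,z in(((200,238),(236,238),.08),((347,355),(347,388),.08),((250,335),(268,322),.08)):
  a,b=loc(f,*a,z),loc(f,*b,z);print("tick",op((a+b)/2-H),op(a-b),op(b-a))
E
```

```text
hub [0.57027176 0.18739978]
hub tri [0.5707 0.187  0.1046]
tip [ 0.03057335 -0.04337008] 0.05306310538617964 0.9432619249065297
ptr slope [ 0.01832617 -0.02449611] 0.030592607769917284 0.914995851742406
tab [ 0.04118058 -0.04326203] 0.059728079408280135 0.7965423647046399
grip [0.55017869 0.22243678] [0.52125639 0.26630069] 0.040389644234148495 0.09288627460856294 lever opening 1.0120784731427404 0.974366203010638
edge [0.51202332 0.03071434] [0.5165731  0.24408081] yaw -0.021320594332186856
edge [0.62422475 0.07309589] [0.62749632 0.24477821] yaw -0.01905366639145108
tick 1.5584457197059902 1.549006096949517 -1.5925865566402762
tick 0.005713634469804716 3.1279200662729596 -0.013672587316833712
tick 0.796511393382274 0.9425836319173415 -2.199009021672452
```

```bash
python3 - <<'E'
import numpy as np
H=np.array([.5705,.1873]);yaw=-.018
def P(phi,side,off=None,r=.07):
  a=yaw-phi+np.pi;u=np.array([np.cos(a),np.sin(a)]);n=np.array([u[1],-u[0]])*side  # side+1: pusher on opening side (pushes shut)
  o=.008+11e-3*abs(n[0])+9e-3*abs(n[1]) if off is None else off
  return H+r*u+n*o
for ph in np.arange(1.1,-.05,-.1): print(round(ph,2),"shut-push",(P(ph,1)*100).round(1),"off40",(P(ph,1,.04)*100).round(1),"open-push",(P(ph,-1)*100).round(1),"off40",(P(ph,-1,.04)*100).round(1))
E
```

```text
1.1 shut-push [56. 26.] off40 [57.6 26.8] open-push [52.  24.1] off40 [50.4 23.3]
1.0 shut-push [55.3 25.8] off40 [56.8 26.8] open-push [51.5 23.5] off40 [50.  22.6]
0.9 shut-push [54.6 25.6] off40 [56.  26.7] open-push [51.  22.9] off40 [49.6 21.9]
0.8 shut-push [53.9 25.4] off40 [55.2 26.6] open-push [50.6 22.3] off40 [49.3 21.1]
0.7 shut-push [53.2 25. ] off40 [54.4 26.3] open-push [50.3 21.7] off40 [49.1 20.3]
0.6 shut-push [52.6 24.6] off40 [53.7 26. ] open-push [50.1 21. ] off40 [49.  19.5]
0.5 shut-push [52. 24.] off40 [52.9 25.7] open-push [49.9 20.3] off40 [49.  18.7]
0.4 shut-push [51.5 23.5] off40 [52.3 25.2] open-push [49.8 19.7] off40 [49.  17.9]
0.3 shut-push [51.  22.8] off40 [51.7 24.7] open-push [49.8 19. ] off40 [49.2 17.1]
0.2 shut-push [50.6 22.1] off40 [51.1 24.1] open-push [49.8 18.4] off40 [49.4 16.3]
0.1 shut-push [50.3 21.4] off40 [50.6 23.5] open-push [49.9 17.7] off40 [49.6 15.6]
-0.0 shut-push [50.1 20.6] off40 [50.1 22.9] open-push [50.  17.1] off40 [50.  14.9]
```

```bash
python3 -m crank '{"travel":[[-3.5,4.2,0],[-7.3,8.4,0],[-7.3,8.4,-5],[-7.3,8.4,-10],[-7.3,8.4,-14.2]],"turn":[[0,0,0],[0,0,0],[0,0,0],[0,0,0],[0,0,0]],"gripper":[1,1,1,1,1]}'
python3 -m crank '{"travel":[[0,0,0],[-0.9,-0.9,0],[-1.7,-1.7,0],[-2.4,-1.9,0],[-3.1,-2.1,0]],"turn":[[0,0,0],[0,0,0],[0,0,0],[0,0,0],[0,0,0]],"gripper":[1,1,1,1,1]}'
```

```text
clock: 6.65
position: [0.5697, 0.2685, 0.0874]
tool_rot: [-3.141, -0.0, -3.141]
force: [1.0, 0.4, 0.1]
grip_width: -0.0
finger_force: 0.0
clock: 7.15
position: [0.5393, 0.2479, 0.0907]
tool_rot: [3.141, 0.002, 3.141]
force: [4.7, 1.2, 0.3]
grip_width: -0.0002
finger_force: 1.7
```

```bash
python3 -m crank '{"travel":[[-0.7,-0.4,-0.2],[-1.3,-0.7,-0.2],[-1.9,-1.1,-0.2],[-2.4,-1.5,-0.2],[-2.9,-2.1,-0.2]],"turn":[[0,0,0],[0,0,0],[0,0,0],[0,0,0],[0,0,0]],"gripper":[1,1,1,1,1]}'
python3 -m crank '{"travel":[[-0.2,-0.4,0],[-0.3,-0.7,0],[-0.3,-0.7,0],[-0.3,-0.7,0],[-0.3,-0.7,0]],"turn":[[0,0,0],[0,0,0],[0,0,0],[0,0,0],[0,0,0]],"gripper":[1,1,1,1,1]}'
```

```text
clock: 7.65
position: [0.5094, 0.2269, 0.0873]
tool_rot: [3.141, 0.0, -3.141]
force: [3.3, 3.5, 0.3]
grip_width: 0.0
finger_force: 1.5
clock: 8.15
position: [0.5068, 0.2202, 0.0872]
tool_rot: [3.142, -0.0, -3.141]
force: [0.9, 2.2, 1.7]
grip_width: 0.0002
finger_force: 1.0
```

```bash
python3 -m crank '{"travel":[[-0.1,-0.2,0],[-0.2,-0.4,0],[-0.3,-0.6,0],[-0.3,-0.6,0],[-0.3,-0.6,0]],"turn":[[0,0,0],[0,0,0],[0,0,0],[0,0,0],[0,0,0]],"gripper":[1,1,1,1,1]}'
python3 -m crank '{"travel":[[0,-0.2,0],[-0.1,-0.4,0],[-0.1,-0.5,0],[-0.1,-0.5,0],[-0.1,-0.5,0]],"turn":[[0,0,0],[0,0,0],[0,0,0],[0,0,0],[0,0,0]],"gripper":[1,1,1,1,1]}'
```

```text
clock: 8.65
position: [0.5038, 0.2139, 0.0873]
tool_rot: [-3.142, -0.0, 3.141]
force: [1.9, 1.8, -0.7]
grip_width: 0.0002
finger_force: 1.1
clock: 9.15
position: [0.5028, 0.209, 0.0873]
tool_rot: [-3.142, -0.0, -3.142]
force: [0.9, 2.1, 1.4]
grip_width: -0.0004
finger_force: 1.3
```

```bash
python3 -m crank '{"travel":[[0,-0.2,0],[0,-0.4,0],[0,-0.4,0],[0,-0.4,0],[0,-0.4,0]],"turn":[[0,0,0],[0,0,0],[0,0,0],[0,0,0],[0,0,0]],"gripper":[1,1,1,1,1]}'
python3 -m crank '{"travel":[[0,-0.2,0],[0,-0.4,0],[0,-0.4,0],[0,-0.4,0],[0,-0.4,0]],"turn":[[0,0,0],[0,0,0],[0,0,0],[0,0,0],[0,0,0]],"gripper":[1,1,1,1,1]}'
```

```text
clock: 9.65
position: [0.5027, 0.2051, 0.0873]
tool_rot: [3.142, -0.0, -3.141]
force: [-1.4, 3.8, 1.3]
grip_width: -0.0003
finger_force: 2.1
clock: 10.15
position: [0.5026, 0.2016, 0.0873]
tool_rot: [3.141, -0.0, -3.141]
force: [-1.6, 7.1, 2.7]
grip_width: -0.0002
finger_force: 3.6
```

```bash
python3 -m crank '{"travel":[[0,-0.1,0],[0,-0.2,0],[0,-0.3,0],[0,-0.3,0],[0,-0.3,0]],"turn":[[0,0,0],[0,0,0],[0,0,0],[0,0,0],[0,0,0]],"gripper":[1,1,1,1,1]}'
python3 -m crank '{"travel":[[0,0,0],[0,0,0],[0,0,0],[0,0,0],[0,-0.1,0]],"turn":[[0,0,0],[0,0,0],[0,0,0],[0,0,0],[0,0,0]],"gripper":[1,1,1,1,1]}'
```

```text
clock: 10.65
position: [0.5026, 0.199, 0.0873]
tool_rot: [3.141, 0.0, -3.141]
force: [-3.3, 9.4, 1.3]
grip_width: -0.0002
finger_force: 4.8
clock: 11.15
position: [0.5027, 0.1981, 0.0874]
tool_rot: [3.14, 0.0, -3.141]
force: [-2.9, 10.1, 1.2]
grip_width: 0.0001
finger_force: 5.2
```

```bash
python3 -m crank '{"travel":[[0,-0.1,0],[0,-0.1,0],[0,-0.1,0],[0,-0.1,0],[0,-0.1,0]],"turn":[[0,0,0],[0,0,0],[0,0,0],[0,0,0],[0,0,0]],"gripper":[1,1,1,1,1]}'
python3 -m crank '{"travel":[[0,0.4,0],[0.1,0.8,0],[0.2,2,0],[0.2,3.5,0],[0.2,3.5,0]],"turn":[[0,0,0],[0,0,0],[0,0,0],[0,0,0],[0,0,0]],"gripper":[1,1,1,1,1]}'
python3 -m crank '{"travel":[[0,0,4],[0,0,8],[0,-4,12],[0,-8,14],[0,-8.5,14]],"turn":[[0,0,0],[0,0,0],[0,0,0],[0,0,0],[0,0,0]],"gripper":[1,1,1,1,1]}'
```

```text
clock: 11.65
position: [0.5027, 0.1973, 0.0873]
tool_rot: [3.14, 0.0, -3.14]
force: [-1.6, 10.1, 2.1]
grip_width: 0.0001
finger_force: 5.5
clock: 12.15
position: [0.5046, 0.2335, 0.0871]
tool_rot: [3.141, 0.0, -3.139]
force: [-0.4, 0.0, 0.4]
grip_width: -0.0
finger_force: 0.0
clock: 12.65
position: [0.5062, 0.1413, 0.2305]
tool_rot: [-3.141, 0.004, 3.136]
force: [-0.3, 2.0, -1.2]
grip_width: 0.0001
finger_force: 0.0
```

```bash
python3 -m crank '{"travel":[[-0.3,0,-5],[-0.5,0,-10],[-0.5,0,-14.3],[-0.5,0,-14.3],[-0.5,0,-14.3]],"turn":[[0,0,0],[0,0,0],[0,0,0],[0,0,0],[0,0,0]],"gripper":[1,1,1,1,1]}'
python3 -m crank '{"travel":[[0,0.8,0],[0,1.6,0],[0,2.3,0],[-0.1,3,0],[-0.2,3.6,0]],"turn":[[0,0,0],[0,0,0],[0,0,0],[0,0,0],[0,0,0]],"gripper":[1,1,1,1,1]}'
python3 -m crank '{"travel":[[-0.1,0.6,0],[-0.1,1.2,0],[0,1.8,0],[0.2,2.5,0],[0.5,3.1,0]],"turn":[[0,0,0],[0,0,0],[0,0,0],[0,0,0],[0,0,0]],"gripper":[1,1,1,1,1]}'
```

```text
clock: 13.15
position: [0.4999, 0.1458, 0.0848]
tool_rot: [-3.141, -0.001, 3.141]
force: [-0.1, 0.3, 0.6]
grip_width: 0.0002
finger_force: 0.0
clock: 13.65
position: [0.4978, 0.183, 0.0847]
tool_rot: [3.141, 0.001, -3.141]
force: [-0.7, 0.8, 0.1]
grip_width: -0.0004
finger_force: 0.1
clock: 14.15
position: [0.5029, 0.2134, 0.0842]
tool_rot: [-3.141, -0.0, 3.142]
force: [-0.3, -3.5, 0.3]
grip_width: -0.0003
finger_force: 1.5
```

```bash
python3 -m crank '{"travel":[[0.1,0.3,0],[0.3,0.7,0],[0.4,1.0,0],[0.5,1.3,0],[0.5,1.3,0]],"turn":[[0,0,0],[0,0,0],[0,0,0],[0,0,0],[0,0,0]],"gripper":[1,1,1,1,1]}'
python3 -m crank '{"travel":[[-0.4,-0.4,0],[-1,-1.2,0],[-1,-1.2,5],[-1,-1.2,10],[0,-1.2,14.6]],"turn":[[0,0,0],[0,0,0],[0,0,0],[0,0,0],[0,0,0]],"gripper":[1,1,1,1,1]}'
python3 -m crank '{"travel":[[4,-1,0],[8,-2,0],[12,-2.2,0],[13.5,-2.2,0],[13.5,-2.2,0]],"turn":[[0,0,0],[0,0,0],[0,0,0],[0,0,0],[0,0,0]],"gripper":[1,1,1,1,1]}'
python3 - <<'E'
from workcell import bot
import cv2,pickle
f=bot.grab_frame("wrist");f=bot.grab_frame("wrist");pickle.dump(f,open("w8.pkl","wb"));o=bot.observe();print(o["position"],o["force"],o["clock"])
cv2.imwrite("pics/w8.png",cv2.resize(f["pixels"][40:190,160:360,::-1],(800,600),interpolation=cv2.INTER_CUBIC))
E
```

```text
clock: 14.65
position: [0.5078, 0.2264, 0.0843]
tool_rot: [3.141, -0.0, -3.141]
force: [-1.0, -3.0, -0.1]
grip_width: 0.0001
finger_force: 1.2
clock: 15.15
position: [0.5066, 0.2134, 0.2325]
tool_rot: [3.141, -0.0, -3.141]
force: [1.0, 0.8, -0.7]
grip_width: 0.0003
finger_force: 0.0
clock: 15.65
position: [0.644, 0.1907, 0.2295]
tool_rot: [-3.141, -0.0, 3.14]
force: [-0.4, -0.5, -0.4]
grip_width: 0.0001
finger_force: 0.0
[0.64221036 0.19151693 0.22991369] [-0.62315456  1.07367951 -0.00936485] 15.75
```

View pics/w8.png

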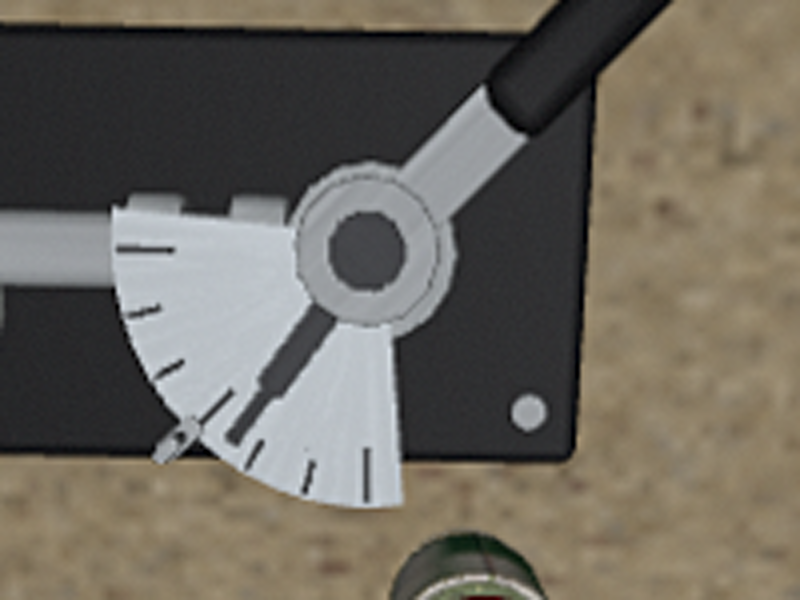

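The pointer runs from (330,320) to (235,440) and the tab from (157,458) to (200,425). The hub is at (368,250).

```bash
cat > ang.py <<'E'
from valve import *
f=pickle.load(open("w8.pkl","rb"))
L=lambda x,y,z,f=f: plane(f,(160+x/4,40+y/4),z)[:2]
op2=lambda v: op(v,-.018)
H=L(368,250,.113);print("H",H)
tp=L(236,439,.087);md=L(322,330,.087)
for n,v in(("tip",tp-H),("mid",md-H),("dir",tp-md)): print(n,np.hypot(*v).round(4),op2(v).round(3))
for n,x,y,z in(("tab out",162,456,.095),("tab in",198,426,.095),("tab mid",180,441,.095)):
  v=L(x,y,z)-H;print(n,np.hypot(*v).round(4),op2(v).round(3))
print("tab dir",op2(L(162,456,.095)-L(198,426,.095)))
for n,x,y in(("t90",118,249),("t75",128,316),("t60",157,376),("t45",203,420),("t30",247,468),("t15",306,492),("t0",366,500)):
  v=L(x,y,.080)-H;print(n,np.hypot(*v).round(4),op2(v).round(3))
E
python3 ang.py
```

```text
H [0.57090065 0.18726955]
tip 0.0518 0.622
mid 0.0201 0.545
dir 0.0318 0.671
tab out 0.0644 0.795
tab in 0.0537 0.779
tab mid 0.059 0.788
tab dir 0.8767890992135093
t90 0.0571 1.562
t75 0.0574 1.303
t60 0.0569 1.043
t45 0.0547 0.785
t30 0.0574 0.519
t15 0.0573 0.255
t0 0.0571 0.001
```

```bash
cat > ptr.py <<'E'
from valve import *
import sys
f=pickle.load(open(sys.argv[1],"rb"));H=np.array([.5709,.1873])
g=f["pixels"].mean(2)
# sample in polar coordinates on a plane height: opening vs radius
def prof(z,r,phis):
    P=np.array([[H[0]+r*np.cos(-.018-p),H[1]+r*np.sin(-.018-p),z] for p in phis])
    uv=proj(f,P).astype(np.float32)
    return cv2.remap(g.astype(np.float32),uv[:,0:1],uv[:,1:2],cv2.INTER_CUBIC)[:,0]
ph=np.arange(.3,1.3,.005)
print("pointer (dark centroid)")
for r in np.arange(.024,.054,.003):
    p=prof(.087,r,ph);w=np.clip(p.max()*.72-p,0,None);i=np.argmax(w);w[np.abs(ph-ph[i])>.15]=0
    print(round(r,3),round((w*ph).sum()/w.sum(),3),int(p.min()))
print("tab (profiles)")
ph=np.arange(.65,.95,.01)
for r in(.058,.06,.062,.064,.066): print(r,prof(.095,r,ph).astype(int))
E
python3 ptr.py w8.pkl; echo; python3 ptr.py w7.pkl | head -11
```

```text
pointer (dark centroid)
0.024 0.695 63
0.027 0.623 59
0.03 0.63 62
0.033 0.636 60
0.036 0.64 58
0.039 0.644 59
0.042 0.648 52
0.045 0.724 47
0.048 0.713 51
0.051 1.048 30
tab (profiles)
0.058 [125 121 105  75  42  20   7   9  23  21  24  83 151 133  79  44  14  46
 117 126  72  37  35  40  42  41  40  39  41  39]
0.06 [112 115 117 121 132 131 109  78  38   7  -4  56 138 139 122 142 162 150
 131 113  64  34  35  40  41  41  41  41  41  42]
0.062 [123 123 123 120 119 121 122 130 143 124  77  61 108 111 154 171 167 164
 147 105  54  30  35  41  41  40  41  41  41  42]
0.064 [130 128 126 125 123 121 119 120 121 120 118 122 124 112 154 166 160 165
 144  82  29  28  38  41  41  40  39  39  42  43]
0.066 [130 133 132 131 128 127 126 124 124 123 122 120 118 117 144 148 145 140
  67   3  12  25  33  39  41  40  41  41  39  39]

pointer (dark centroid)
0.024 1.016 62
0.027 1.006 57
0.03 0.991 51
0.033 0.978 53
0.036 0.956 49
0.039 0.962 59
0.042 0.96 51
0.045 0.847 47
0.048 0.947 47
0.051 0.817 49
```

```bash
python3 -m crank '{"travel":[[-5,0.6,0],[-10,1.2,0],[-14.7,1.7,0],[-14.7,1.7,-4],[-14.7,1.7,-9]],"turn":[[0,0,0],[0,0,0],[0,0,0],[0,0,0],[0,0,0]],"gripper":[1,1,1,1,1]}'
python3 -m crank '{"travel":[[0,0,-4],[0,0,-5.5],[0,0,-5.5],[0.5,0.6,-5.5],[0.9,1.2,-5.5]],"turn":[[0,0,0],[0,0,0],[0,0,0],[0,0,0],[0,0,0]],"gripper":[1,1,1,1,1]}'
```

```text
clock: 16.25
position: [0.4952, 0.2103, 0.1423]
tool_rot: [3.138, 0.005, -3.139]
force: [2.4, 0.9, -0.2]
grip_width: -0.0002
finger_force: 0.0
clock: 16.75
position: [0.5058, 0.2219, 0.0869]
tool_rot: [3.14, 0.002, -3.142]
force: [0.5, -0.2, 1.0]
grip_width: -0.0006
finger_force: 0.0
```

```bash
python3 -m crank '{"travel":[[0.2,0.3,-0.1],[0.4,0.6,-0.2],[0.6,0.9,-0.2],[0.8,1.1,-0.2],[0.8,1.1,-0.2]],"turn":[[0,0,0],[0,0,0],[0,0,0],[0,0,0],[0,0,0]],"gripper":[1,1,1,1,1]}'
python3 -m crank '{"travel":[[-0.4,-0.4,0],[-1,-1.2,0],[-1,-1.2,5],[-1,-1.2,10],[0,-1.2,14.6]],"turn":[[0,0,0],[0,0,0],[0,0,0],[0,0,0],[0,0,0]],"gripper":[1,1,1,1,1]}'
python3 -m crank '{"travel":[[4,-1,0],[8,-2,0],[12,-2.8,0],[13.2,-2.8,-3],[13.2,-2.8,-5]],"turn":[[0,0,0],[0,0,0],[0,0,0],[0,0,0],[0,0,0]],"gripper":[1,1,1,1,1]}'
python3 - <<'E'
from workcell import bot
import cv2,pickle
f=bot.grab_frame("wrist");f=bot.grab_frame("wrist");pickle.dump(f,open("w9.pkl","wb"));o=bot.observe();print(o["position"],o["force"],o["clock"])
from h import proj
print(proj(f,[[.5709,.1873,.113],[.5709,.1873,.086],[.62,.14,.09]]))
E
```

```text
clock: 17.25
position: [0.513, 0.2321, 0.0833]
tool_rot: [-3.142, 0.0, -3.142]
force: [-1.2, -2.0, 1.7]
grip_width: -0.0002
finger_force: 1.2
clock: 17.75
position: [0.5116, 0.2193, 0.2314]
tool_rot: [3.141, -0.0, -3.141]
force: [-0.1, 0.5, -0.6]
grip_width: -0.0002
finger_force: 0.0
clock: 18.25
position: [0.6457, 0.1904, 0.1773]
tool_rot: [-3.141, -0.0, 3.14]
force: [-1.2, 0.1, 0.1]
grip_width: -0.0002
finger_force: 0.0
[0.64319574 0.19089381 0.17627388] [-0.39775374  0.06374435  0.09549481] 18.35
[[252.23804069 101.04015561]
 [252.6945804  101.77623781]
 [189.70729473 170.16126278]]
```

That was the tenth picture, so from here I'll measure with masks and numbers only.

```bash
cat > fin.py <<'E'
from valve import *
import sys
f=pickle.load(open(sys.argv[1],"rb"));g=f["pixels"].mean(2).astype(np.float32)
# hub centre: dark disc on the hub top
c0=proj(f,[[.5709,.1873,.113]])[0];yy,xx=np.mgrid[:384,:512]
m=((g<115)&(np.hypot(xx-c0[0],yy-c0[1])<15)).astype(np.uint8)
n,l,st,ce=cv2.connectedComponentsWithStats(m);i=l[int(c0[1]),int(c0[0])];print("disc",st[i],ce[i],c0)
H=plane(f,ce[i],.113)[:2];print("H",H.round(4))
def prof(z,r,phis,im=g):
    P=np.array([[H[0]+r*np.cos(-.018-p),H[1]+r*np.sin(-.018-p),z] for p in phis]);uv=proj(f,P).astype(np.float32)
    return cv2.remap(im,uv[:,0:1],uv[:,1:2],cv2.INTER_LINEAR)[:,0]
ph=np.arange(.3,1.3,.004)
def runs(p,cond):
    k=np.where(cond)[0];return [(round(ph[a[0]],3),round(ph[a[-1]],3),round((ph[a[0]]+ph[a[-1]])/2,3)) for a in np.split(k,np.where(np.diff(k)>1)[0]+1) if len(a)>3]
for r in np.arange(.022,.056,.002):
    p=prof(.087,r,ph);print("ptr",round(r,3),runs(p,p<115))
for r in np.arange(.06,.068,.001):
    p=prof(.095,r,ph);print("tab",round(r,3),runs(p,p>135))
for r in (.049,.052,.055):
    p=prof(.081,r,ph);print("tick",r,runs(p,p<115))
E
python3 fin.py w9.pkl; echo; python3 fin.py w8.pkl
```

```text
disc [239  88  25  26 499] [251.21843687 100.74148297] [252.23804069 101.04015561]
H [0.5707 0.1867]
ptr 0.022 [(np.float64(0.572), np.float64(0.88), np.float64(0.726))]
ptr 0.024 [(np.float64(0.592), np.float64(0.876), np.float64(0.734))]
ptr 0.026 [(np.float64(0.604), np.float64(0.86), np.float64(0.732))]
ptr 0.028 [(np.float64(0.62), np.float64(0.848), np.float64(0.734))]
ptr 0.03 [(np.float64(0.62), np.float64(0.844), np.float64(0.732))]
ptr 0.032 [(np.float64(0.624), np.float64(0.836), np.float64(0.73))]
ptr 0.034 [(np.float64(0.636), np.float64(0.836), np.float64(0.736))]
ptr 0.036 [(np.float64(0.644), np.float64(0.828), np.float64(0.736))]
ptr 0.038 [(np.float64(0.68), np.float64(0.808), np.float64(0.744))]
ptr 0.04 [(np.float64(0.696), np.float64(0.78), np.float64(0.738))]
ptr 0.042 [(np.float64(0.696), np.float64(0.776), np.float64(0.736))]
ptr 0.044 [(np.float64(0.696), np.float64(0.792), np.float64(0.744))]
ptr 0.046 [(np.float64(0.696), np.float64(0.792), np.float64(0.744))]
ptr 0.048 [(np.float64(0.704), np.float64(0.792), np.float64(0.748))]
ptr 0.05 [(np.float64(0.508)
[... 3898 characters left out ...]
0.816), np.float64(0.798))]
tab 0.065 [(np.float64(0.78), np.float64(0.812), np.float64(0.796))]
tab 0.066 []
tab 0.067 []
tab 0.068 []
tick 0.049 [(np.float64(0.608), np.float64(0.672), np.float64(0.64)), (np.float64(0.772), np.float64(0.796), np.float64(0.784))]
tick 0.052 [(np.float64(0.508), np.float64(0.532), np.float64(0.52)), (np.float64(0.604), np.float64(0.672), np.float64(0.638)), (np.float64(0.772), np.float64(0.796), np.float64(0.784)), (np.float64(1.032), np.float64(1.056), np.float64(1.044))]
tick 0.055 [(np.float64(0.516), np.float64(0.528), np.float64(0.522)), (np.float64(0.772), np.float64(0.796), np.float64(0.784)), (np.float64(1.036), np.float64(1.052), np.float64(1.044))]
```

Clean readings: pointer 0.742, tab 0.799. It needs 0.058 rad more, about 4.2 mm beyond the last push.

```bash
python3 -m crank '{"travel":[[0,0,4],[-4,0.6,5.5],[-9,1.4,5.5],[-13,2.4,5.5],[-14.4,2.4,5.5]],"turn":[[0,0,0],[0,0,0],[0,0,0],[0,0,0],[0,0,0]],"gripper":[1,1,1,1,1]}'
python3 -m crank '{"travel":[[0,0,-4],[0,0,-8],[0,0,-12],[0,0,-14.7],[0,0,-14.7]],"turn":[[0,0,0],[0,0,0],[0,0,0],[0,0,0],[0,0,0]],"gripper":[1,1,1,1,1]}'
python3 -m crank '{"travel":[[0.4,0.4,0],[0.8,0.9,0],[0.8,0.9,0],[0.8,0.9,0],[0.8,0.9,0]],"turn":[[0,0,0],[0,0,0],[0,0,0],[0,0,0],[0,0,0]],"gripper":[1,1,1,1,1]}'
```

```text
clock: 18.85
position: [0.4971, 0.2173, 0.2359]
tool_rot: [3.14, 0.0, -3.138]
force: [1.7, -0.3, 0.3]
grip_width: 0.0001
finger_force: 0.0
clock: 19.35
position: [0.4993, 0.2153, 0.0856]
tool_rot: [-3.14, -0.003, -3.141]
force: [-0.1, -0.1, 1.0]
grip_width: -0.0004
finger_force: 0.0
clock: 19.85
position: [0.5089, 0.225, 0.0879]
tool_rot: [3.141, 0.001, -3.141]
force: [-0.1, 0.9, 1.4]
grip_width: 0.0002
finger_force: 0.0
```

```bash
python3 -m crank '{"travel":[[0.3,0.4,-0.3],[0.5,0.7,-0.3],[0.6,0.9,-0.3],[0.7,1.03,-0.3],[0.7,1.03,-0.3]],"turn":[[0,0,0],[0,0,0],[0,0,0],[0,0,0],[0,0,0]],"gripper":[1,1,1,1,1]}'
python3 -m crank '{"travel":[[-0.4,-0.4,0],[-1,-1.2,0],[-1,-1.2,5],[-1,-1.2,10],[0,-1.2,14.6]],"turn":[[0,0,0],[0,0,0],[0,0,0],[0,0,0],[0,0,0]],"gripper":[1,1,1,1,1]}'
python3 -m crank '{"travel":[[4,-1,0],[8,-2,0],[12,-3.1,0],[13,-3.1,-3],[13,-3.1,-5]],"turn":[[0,0,0],[0,0,0],[0,0,0],[0,0,0],[0,0,0]],"gripper":[1,1,1,1,1]}'
python3 - <<'E'
from workcell import bot
import pickle
f=bot.grab_frame("wrist");f=bot.grab_frame("wrist");pickle.dump(f,open("w10.pkl","wb"));o=bot.observe();print(o["position"],o["force"],o["clock"])
E
python3 fin.py w10.pkl|sed 's/np.float64//g'
```

```text
clock: 20.35
position: [0.5158, 0.2353, 0.0841]
tool_rot: [-3.141, -0.0, -3.141]
force: [0.0, -2.2, -0.8]
grip_width: 0.0003
finger_force: 1.2
clock: 20.85
position: [0.5147, 0.2227, 0.2326]
tool_rot: [3.141, -0.0, -3.141]
force: [1.8, 0.7, 0.7]
grip_width: -0.0001
finger_force: 0.0
clock: 21.35
position: [0.6466, 0.1907, 0.1785]
tool_rot: [-3.141, -0.0, 3.14]
force: [0.4, 0.8, -0.3]
grip_width: 0.0004
finger_force: 0.0
[0.64427649 0.19125326 0.17743084] [ 0.04273942 -0.06908575 -0.01982444] 21.45
disc [239  87  25  26 492] [250.67073171  99.02642276] [251.64262361  99.33702017]
H [0.5707 0.1867]
ptr 0.022 [((0.628), (0.936), (0.782))]
ptr 0.024 [((0.64), (0.92), (0.78))]
ptr 0.026 [((0.656), (0.912), (0.784))]
ptr 0.028 [((0.664), (0.904), (0.784))]
ptr 0.03 [((0.672), (0.896), (0.784))]
ptr 0.032 [((0.68), (0.884), (0.782))]
ptr 0.034 [((0.688), (0.88), (0.784))]
ptr 0.036 [((0.692), (0.876), (0.784))]
ptr 0.038 [((0.728), (0.856), (0.792))]
ptr 0.04 [((0.748), (0.832), (0.79))]
ptr 0.042 [((0.748), (0.828), (0.788))]
ptr 0.044 [((0.752), (0.828), (0.79))]
ptr 0.046 [((0.752), (0.8
[... 224 characters left out ...]
, (1.052), (1.04))]
ptr 0.054 [((0.508), (0.524), (0.516)), ((0.772), (0.792), (0.782)), ((1.032), (1.052), (1.042))]
tab 0.06 [((0.784), (0.82), (0.802))]
tab 0.061 [((0.78), (0.82), (0.8))]
tab 0.062 [((0.784), (0.82), (0.802))]
tab 0.063 [((0.78), (0.82), (0.8))]
tab 0.064 [((0.784), (0.812), (0.798))]
tab 0.065 [((0.704), (0.728), (0.716)), ((0.784), (0.82), (0.802))]
tab 0.066 [((0.704), (0.736), (0.72))]
tab 0.067 [((0.708), (0.728), (0.718))]
tab 0.068 []
tick 0.049 [((0.756), (0.824), (0.79))]
tick 0.052 [((0.508), (0.532), (0.52)), ((0.76), (0.82), (0.79)), ((1.036), (1.052), (1.044))]
tick 0.055 [((0.508), (0.528), (0.518)), ((0.772), (0.796), (0.784)), ((1.036), (1.052), (1.044))]
```

The pointer is at 0.786 and the tab at 0.800, within 0.014 rad after release. One last look at the spout before handing in.

```bash
python3 -m crank '{"travel":[[0,0,4],[-3,-4,6],[-6,-8,6],[-9,-12,6],[-10,-16,6]],"turn":[[0,0,0],[0,0,0],[0,0,0],[0,0,0],[0,0,0]],"gripper":[1,1,1,1,1]}'
python3 -m crank '{"travel":[[0,-4,0],[0,-8,0],[0,-12,0],[0,-12,0],[0,-12,0]],"turn":[[0,0,0],[0,0,0],[0,0,0],[0,0,0],[0,0,0]],"gripper":[1,1,1,1,1]}'
python3 - <<'E'
from workcell import bot
import pickle
f=bot.grab_frame("wrist");pickle.dump(f,open("w11.pkl","wb"));o=bot.observe();print(o["position"],o["force"],o["clock"])
E
python3 spout.py w11.pkl 2>/dev/null | sed 's/np.float64//g'
```

```text
clock: 21.95
position: [0.5434, 0.0314, 0.242]
tool_rot: [3.141, 0.001, -3.14]
force: [1.3, -0.2, 0.1]
grip_width: 0.0002
finger_force: 0.0
clock: 22.45
position: [0.5456, -0.0883, 0.2414]
tool_rot: [3.141, 0.001, 3.14]
force: [0.6, -0.3, 0.8]
grip_width: 0.0001
finger_force: 0.0
[ 0.54577753 -0.0871612   0.24119938] [ 0.39912936  0.83418872 -0.02873104] 22.5
comp [ 240   24   86  186 4004]
comp [  62  120   51   49 1919]
comp [ 456  178   56   75 2516]
comp [327 180  32  23 514]
comp [ 308  207   39   37 1123]
axis angle -160.13401960145902 dist to col -0.004247179679124228
from col [(-156.7), (-156.8), (-156.8), (-157.0), (-156.9), (-156.8), (-156.2), (-152.9), (-151.2), (-146.6), (-157.4), (-134.0)]
glass ang -156.27663455471674 r 0.1605682409444657
```

The spout is still at -156.8°, where I left it, and the robot is clear of everything.

```bash
python3 -c "
from workcell import bot
print(bot.job_done())"
```

```text
the job is handed in; nothing more can be done
None
```

The job is handed in at about 22.5 s: the spout outlet is within about 2 mm of the glass's bearing, though about 5 mm short of its centre going by the stated 155 mm reach. The tap was seated at about 10 N, and the pointer rests 0.014 rad short of the tab; I moved none of the bystanders and felt no stray contact, but did not re-measure where they stand.

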